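# Put the locating pin away and drop the case lid shut

## Robot

A 7-joint arm with a two-finger parallel gripper is mounted at the origin on the work surface. World frame = base frame: x ahead of the robot, y to its left, z up, the work surface at z = 0. Lengths are in m, angles in rad, forces in N, time in s.
With the tool pointing down it reaches from about 0.425 to 1.025 m from the base axis. Payload 3.6 kg.
Tool frame: the origin (TCP) lies at the very end of the fingers, on their centre line; the grasp point (between the pads) lies 19 mm behind it (env.hold_point_z is the distance from the TCP to the grasp point, in m); z points along the fingers, y is the line along which they close (so a half turn about z gives the same grasp; the last joint's range is limited). The gripper opens to 85 mm and grips with 20 to 120 N. Pads are 22 mm wide; open, the fingers measure 114 mm over their backs; the gripper's body (76 mm by 85 mm) begins 54 mm behind the grasp point. The pads swing forward as they close: fully open they stand 13 mm farther back than shut.
Start: joints at [1.202, 0.591, 0.048, 1.609, -0.033, 0.943, -0.034], TCP at [0.197, -0.698, 0.231] pointing down, gripper open.
Joint ranges: [-2.69, 2.69], [-0.47, 2.24], [-1.27, 1.36], [0.19, 2.51], [-1.53, 4.68], [0.08, 2.07], [-3.09, 3.09]. Speed limits (rad/s): [2.57, 2.57, 3.14, 3.14, 3.14, 3.14, 3.14].

## Interface

Orientations are given as a unit quaternion [x, y, z, w].
In Python, from cell import env, vision gives the robot as it stands.
- The arm moves only by the shell command python3 -m pendant 'ROWS' [FORCE]. ROWS is JSON, a list that holds one entry, the list of rows, each a list of 7 numbers: the turn, a rotation vector about the tool's x, y, z in rad, then the shift along the tool's x, y, z in m, then the closure, from 0 (fully open) to 1 (shut). A call has 1 to 10 rows; each row shifts and turns the commanded pose from where the row before left it, along the tool's axes as they then stand; what a row does not reach is not made up. A row lasts 1/12 s, in which the tool goes at most 41.7 mm and 7.16 degrees, less where a joint would pass 70% of its speed; a pose out of reach is approached as far as the arm can. A call is refused whole if a number of a shift passes 0.0417 or a number of a turn 0.125, either way. A call with a gripper value outside its range is refused whole. The fingers move at their own pace and stop on an object; FORCE is the grip in N (left out, the last holds). Time passes only in rows, so rows that do not move let the fingers close. It gives the time, the measured TCP pose, the force, the opening and the grip force at its end, in the units of the state.
- env.get_state(): the state, without advancing time (a new reading comes with each control period).
- vision.capture(name): name is "scene" or "top" or "wrist"; returns the picture (384x512x3 uint8, blue, green, red); there is no depth.
- vision.camera_info(name): a dict with "K" (3x3 intrinsics, pixels), "D" ([k1, k2, p1, p2, k3] as OpenCV has them; the pictures are not rectified), "xyz" and "orientation" of the camera in the world. Camera axes: x right, y up, looking along -z (the intrinsics and any distortion apply to the point x, -y, -z); pixel columns grow to the right and rows downward; lengths in m; the calibration is good to about 2 mm. A picture is of the moment at which its call begins: read the wrist's pose just before it. camera_info takes no time and is no camera call; for the wrist camera it gives the pose at the moment of the call.
- env.close_job(): hands the job in; it is judged then, once.
The state is a dict: "time_s": time; "joint_pos": joint angles; "qd": joint speeds; "joint_efforts": joint torques, N m; "eef_pos": TCP position; "tcp_rot": TCP orientation; "force": force on the tool from outside, world axes, zero at the start; "ft_torque": the same for the moment, N m; "gripper_width": finger opening in m; "gripper_force": force on a finger pad.
Only numpy, scipy, OpenCV 4.12 (cv2) and the standard library are available. Lean on these libraries where they do the work, as an engineer would, in place of code of your own. Each camera call takes 0.05 s, during which the arm holds its last target. There are 200 camera calls.

## Task

Put the loose shouldered steel pin upright into the empty socket of the rack in the pin case, feeling gently for the socket because the rack has shifted in the case, and let go once the pin is fully home. Then push the standing lid from behind just past upright until it swings shut by its own weight, taking your hand off while it falls. Use no more than light force on the pin, case and lid, and leave everything else where it is.

Things in the scene. Friction and masses are not known exactly. Their poses are not given: they have to be found in the camera images.
- case: Fixed grey sheet-steel case, 214 (its x) x 170 (its y) x 115 mm high, walls and floor 4 mm; origin at the centre of its underside, z up. The lid is hinged along the top of its +y long wall (robot's left). Inside, a wooden rack 180 x 158 x 50 mm; its top is 54 mm above the case's underside. Keep forces of pin or hand on case, rack and lid under 15 N; 25 N is too much.
- rack_end (a point): Fixed point of the case (axes as its): case x = +59 mm, y = 0, 54 mm above its underside. The empty socket's mouth would be here if the rack were pushed to the case's +x end. The rack now stands an unmeasured 1 to 25 mm from that end, so the socket's centre lies that far from this point towards the case's -x, same y and height. The rack slides along x only, against about 7 N.
- rack_row (a point): Fixed point of the case at x = y = 0, 54 mm up. Three sockets, 57 mm apart, lie in a row along x through it. The two nearer -x hold pins like the loose one (heads end 102 mm above the case's underside). The one nearest +x is empty: a square hole 29.8 mm wide, 2 mm chamfers, 42 mm deep; the flat rack top goes on 44 mm past its centre to +x. A pin that is home has its middle 3 mm above this point.
- pin_mid (a point): The middle (half-way up) of the loose steel locating pin, standing upright on the bench to the robot's right of the case: 90 mm tall, round shank 28 mm across and 60 mm long below (foot chamfered 3 mm), round head 40 mm across and 30 mm high on top. z is the pin's axis. About 0.4 kg. Grip it by the head.
- lid (a joint): Lid angle in rad: 0 shut, 1.57 upright, 2.0 the backward stop; it starts leaning back at 1.8 to 1.95 and may sink to the stop. Flat 4 mm sheet, 220 mm along the hinge, reaching 173 mm from it, 0.5 to 0.9 kg. The hinge is stiff (0.1 N m) and damped: the lid stays where it is left near upright and falls by itself from about 1.3 down. Pushing with the tips near its free edge takes 1 to 4 N. A pin not home blocks it.
- lid_hinge (a point): The middle of the lid's hinge line, on the top of the case's +y wall, 115 mm above the case's underside and 85 mm from its centre line. Axes as the case's: the hinge runs along x, the shut lid covers the -y side, and the open lid leans to +y; its outer face then looks to +y.
- spacer_mid (a point): Bystander: middle of a plain steel tube spacer standing near the pin, 46 mm across, bore 26 mm, 50 mm high.
- stub_mid (a point): Bystander: middle of a short steel stub on a 56 mm round foot, 36 mm high, standing near the pin.
- spray_mid (a point): Bystander: middle of a spray can, 66 mm across, 190 mm tall.
- offcut_mid (a point): Bystander: rusty angle-steel offcut 140 x 40 x 40 mm lying beyond the case; point 10 mm up.
- hammer_grip (a point): Bystander: handle of a hammer lying on the bench.
- brush_grip (a point): Bystander: handle of a brush lying on the bench.
There are look-alikes about, which are no part of the job. What is shaped like the part that bears pin_mid but green, pink or purple is not meant.

How it is judged:
On the way, in this order (a step that is already met when the one before it is completed fails the run):
1. the pin stands fully home in the empty socket, let go, with the lid still open (z of pin_mid in the frame of case between 0.05 and 0.0605 m and y of pin_mid in the frame of case between -0.004 and 0.004 m and x of pin_mid in the frame of case between 0.025 and 0.067 m and angle between pin_mid's own z axis and vertical below 0.06 rad and contact force between the fingers and pin below 0.1 N and value of joint lid above 1.4 rad), for 0.2 s.
2. the lid is falling past half-way by its own weight, untouched by the robot (value of joint lid between 0.1 and 0.75 rad and velocity of joint lid below -0.2 rad/s and contact force between each of the arm, the fingers and case below 0.1 N), for 0.04 s.
At the end, for the whole second after the job is handed in: The pin stands upright in the empty socket, bottomed (its middle 57 mm above the case's underside, within 3.5 mm), within 4 mm of the socket row's line, and the lid is shut (within 0.04 rad) and still (z of pin_mid in the frame of case between 0.05 and 0.0605 m and y of pin_mid in the frame of case between -0.004 and 0.004 m and x of pin_mid in the frame of case between 0.025 and 0.067 m and angle between pin_mid's own z axis and vertical below 0.06 rad and value of joint lid below 0.04 rad and velocity of joint lid above -0.05 rad/s); the robot touches nothing.
It fails at once if pin pressed against case, rack or lid with over 25 N (contact force between pin and case above 25 N).
It fails at once if robot presses on case, rack or lid with over 25 N (contact force between any of the fingers, the arm and case above 25 N).
It fails at once if robot carries the falling lid down instead of letting it fall (value of joint lid between 0.1 and 0.6 rad and contact force between any of the fingers, the arm and case above 0.5 N).
It fails at once if a bystander shifted by more than 25 mm (distance of any of spacer_mid, stub_mid, spray_mid, offcut_mid, hammer_grip, brush_grip from where it was at the start of the episode above 0.025 m).
It also fails if it takes over 72 s, if anything falls off the work surface, if the arm or the gripper's body presses on something with over 40 N, if the wrist force passes 120 N, or if a joint passes its speed limit or range.

## Working session

There is one attempt and no reset: what is moved stays moved. The work goes in short steps, Python scripts to look and compute and a shell command to move; the robot and the scene stay as the last step left them, time stands still between calls to the robot, and variables do not carry over. Pictures are saved under pics/ and viewed, at most 10 in all, crops included, and the job is handed in when it is done.

```bash
ls; mkdir -p pics; python3 - <<'E'
from cell import env, vision
import cv2, json
s=env.get_state(); print(s, env.hold_point_z)
for n in("scene","top"):
    cv2.imwrite(f"pics/{n}0.png",cv2.resize(vision.capture(n),(800,600),interpolation=cv2.INTER_CUBIC)); print(n,vision.camera_info(n))
print(vision.camera_info("wrist"))
E
```

```text
pics
{'time_s': 0.0, 'joint_pos': array([ 1.20148861,  0.59211379,  0.04831309,  1.60983163, -0.03331089,
        0.94266627, -0.03371457]), 'qd': array([ 7.94445055e-04, -5.69824374e-05, -2.52911031e-03,  9.10760158e-05,
        3.02757480e-03,  6.10970294e-04, -4.24940934e-04]), 'joint_efforts': array([-2.65264534e-04, -5.48691022e+01,  1.54655568e+00, -1.98122728e+01,
        9.37756500e-03,  8.60038097e-03, -5.39172120e-06]), 'eef_pos': array([ 0.197213  , -0.69680975,  0.23014163]), 'tcp_rot': array([ 9.90502395e-01,  1.37491020e-01, -2.13378020e-04, -1.08614017e-03]), 'force': array([ 0.38648493,  0.32683374, -0.69786225]), 'ft_torque': array([-0.03388456, -0.02285708,  0.02665469]), 'gripper_force': 0.0, 'gripper_width': 0.08510722094502773} 0.0187
scene {'K': array([[403.48223784,   0.        , 257.92362502],
       [  0.        , 403.48223784, 192.624528  ],
       [  0.        ,   0.        ,   1.        ]]), 'D': array([-0.06909794,  0.        ,  0.        ,  0.        ,  0.        ]), 'xyz': array([ 1.06469668, -0.64846904,  0.92333511]), 'orientation': array([0.35753091, 0.12451903, 0.3234022 , 0.86722412])}
top {'K': array([[393.73732657,   0.        , 257.81052441],
       [  0.        , 393.73732657, 189.48585486],
       [  0.        ,   0.        ,   1.        ]]), 'D': array([-0.04553713,  0.        ,  0.        ,  0.        ,  0.        ]), 'xyz': array([ 0.26764666, -0.04051792,  1.45383633]), 'orientation': array([-0.07132482,  0.07432482,  0.72358187, -0.68250851])}
{'K': array([[288.88500958,   0.        , 259.74922994],
       [  0.        , 288.88500958, 192.19411718],
       [  0.        ,   0.        ,   1.        ]]), 'D': array([0.02066013, 0.        , 0.        , 0.        , 0.        ]), 'xyz': array([ 0.26822212, -0.67788733,  0.37249228]), 'orientation': array([-0.11418872,  0.08786234, -0.59689046,  0.78928   ])}
```

View pics/scene0.png

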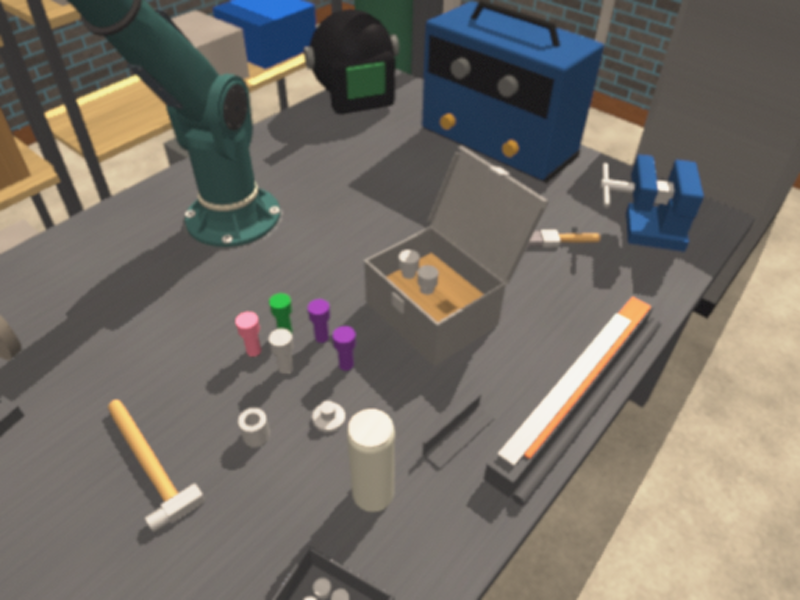

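View pics/top0.png

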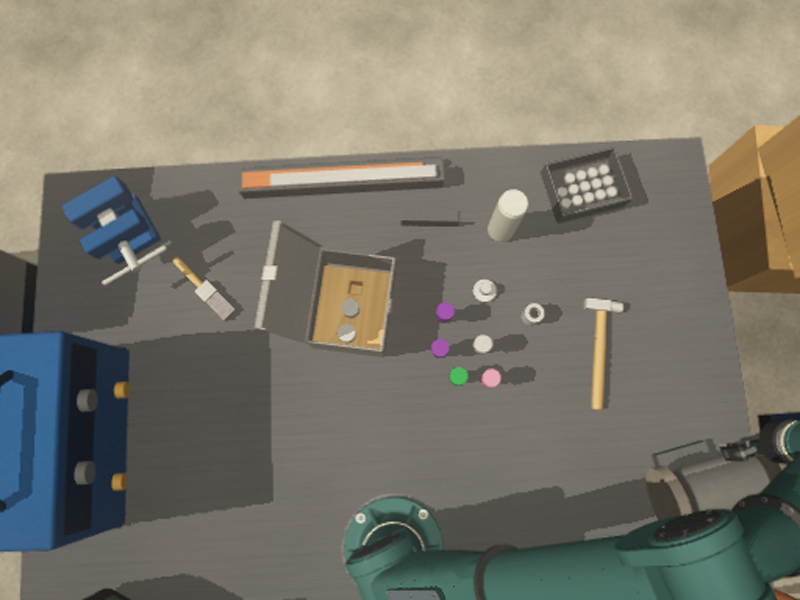

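The scene view shows the steel pin's top at (282,338) among coloured look-alikes. In the top view it is at (483,344), the case is around (350,305) and the lid leans left. I'll enlarge both views to measure.

```bash
cat > h.py <<'E'
import numpy as np, cv2
from scipy.spatial.transform import Rotation as R
from cell import env, vision
def ray(ci,px):
    u=cv2.undistortPoints(np.array([[px]],float),ci["K"],ci["D"])[0,0]
    d=R.from_quat(ci["orientation"]).apply([u[0],-u[1],-1]); return np.array(ci["xyz"]),d/np.linalg.norm(d)
def tri(*obs):
    A=np.zeros((3,3));b=np.zeros(3);rs=[ray(c,p) for c,p in obs]
    for o,d in rs: M=np.eye(3)-np.outer(d,d);A+=M;b+=M@o
    x=np.linalg.solve(A,b); return x,[np.linalg.norm((np.eye(3)-np.outer(d,d))@(x-o)) for o,d in rs]
def onz(ci,px,z):
    o,d=ray(ci,px); return o+d*(z-o[2])/d[2]
def proj(ci,X):
    p=R.from_quat(ci["orientation"]).inv().apply(np.atleast_2d(X)-ci["xyz"])*[1,-1,-1]
    return cv2.projectPoints(p,np.zeros(3),np.zeros(3),ci["K"],ci["D"])[0][:,0]
E
python3 - <<'E'
from h import *
import pickle
im={n:vision.capture(n) for n in("top","scene")}; pickle.dump((im,{n:vision.camera_info(n) for n in im}),open("im0.pkl","wb"))
cv2.imwrite("pics/topc.png",cv2.resize(im["top"][130:250,160:320],(800,600),interpolation=cv2.INTER_CUBIC))
cv2.imwrite("pics/scenec.png",cv2.resize(im["scene"][92:242,150:350],(800,600),interpolation=cv2.INTER_CUBIC))
E
```

```text
(no output)
```

View pics/topc.png

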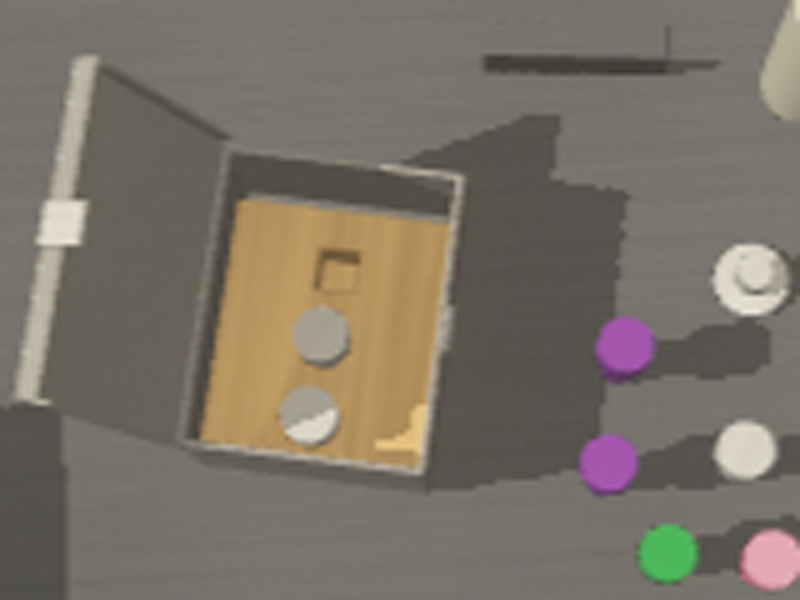

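View pics/scenec.png

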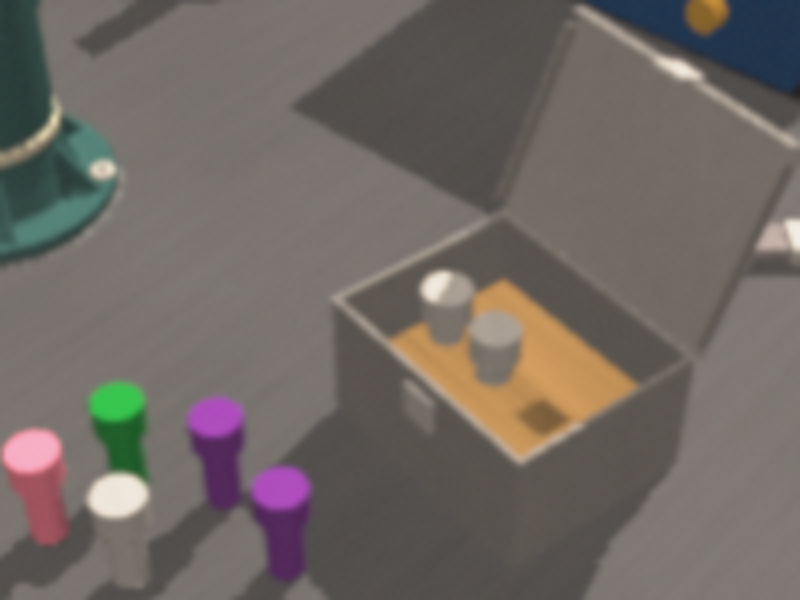

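The crops show the following pixels, as top / scene:
- **Pin head:** (746,450) / (119,496)
- **Socket:** (338,271) / (543,416)
- **Rim corners:** (425,471), (463,177), (229,150), (185,443) in the top crop

Next I triangulate.

```bash
python3 - <<'E'
from h import *
import pickle
im,ci=pickle.load(open("im0.pkl","rb"))
T=lambda p:((p[0]+.5)/5-.5+160,(p[1]+.5)/5-.5+130)
S=lambda p:((p[0]+.5)/4-.5+150,(p[1]+.5)/4-.5+92)
o={"pin":((746,450),(119,496)),"pur1":((626,346),(282,489)),"pur2":((608,463),(217,418)),"green":((668,553),(118,403)),"pink":((771,560),(34,452)),
"rp1":((321,336),(496,330)),"rp2":((309,415),(447,289)),"sock":((338,271),(543,416)),
"c--":((425,471),(338,298)),"c+-":((463,177),(520,461)),"c++":((229,150),(692,356)),"c-+":((185,443),(503,215)),"lid+":((87,60),(798,145)),"lid-":((30,403),(578,10))}
P={}
np.set_printoptions(precision=4,suppress=True)
for k,(t,s) in o.items():
    P[k],e=tri((ci["top"],T(t)),(ci["scene"],S(s))); print(k,P[k],np.round(e,4))
c=np.mean([P[k] for k in("c--","c+-","c++","c-+")],0)
ax=(P["c+-"]-P["c--"]+P["c++"]-P["c-+"])[:2]; ay=(P["c-+"]-P["c--"]+P["c++"]-P["c+-"])[:2]
print(c,np.linalg.norm(ax)/2,np.linalg.norm(ay)/2,np.arctan2(ax[1],ax[0]),np.arctan2(-ay[0],ay[1]))
th=np.arctan2(ax[1],ax[0]);x=np.array([np.cos(th),np.sin(th)]);y=np.array([-x[1],x[0]])
for k in P: d=P[k][:2]-c[:2];print(k,d@x,d@y,P[k][2])
s=env.get_state();W=vision.camera_info("wrist");Rt=R.from_quat(s["tcp_rot"])
print("cam in tool",Rt.inv().apply(W["xyz"]-s["eef_pos"]));print((Rt.inv()*R.from_quat(W["orientation"])).as_matrix())
print(Rt.as_matrix())
E
```

```text
pin [ 0.4359 -0.2262  0.087 ] [0.0002 0.0002]
pur1 [ 0.5148 -0.1475  0.0865] [0.0006 0.0006]
pur2 [ 0.4325 -0.1293  0.0866] [0.0002 0.0002]
green [ 0.3676 -0.1663  0.0866] [0.0002 0.0002]
pink [ 0.3586 -0.2374  0.0854] [0.0001 0.0001]
rp1 [0.532  0.066  0.0982] [0.0001 0.0001]
rp2 [0.476  0.0761 0.0999] [0.0004 0.0004]
sock [0.5886 0.0553 0.0522] [0.0002 0.0002]
c-- [ 0.4317 -0.0014  0.1157] [0.0015 0.0015]
c+- [ 0.6371 -0.0395  0.1148] [0.0005 0.0005]
c++ [0.6668 0.1246 0.1145] [0.0005 0.0005]
c-+ [0.4604 0.1617 0.1125] [0.0007 0.0007]
lid+ [0.6832 0.1925 0.2744] [0.0002 0.0002]
lid- [0.4675 0.2316 0.2713] [0.0006 0.0006]
[0.549  0.0613 0.1144] 0.20931858735999753 0.1662106220555134 -0.18061661778274316 -0.17654698379589295
pin -0.05962652522071256 -0.3031457358320826 0.0870003050692413
pur1 0.003929438562969568 -0.21156787877936148 0.08647572750591495
pur2 -0.080349826129274 -0.20847365500523407 0.08659219081144667
green -0.13748347267758546 -0.25655783433291557 0.08662358566031847
pink -0.13362225359096794 -0.3280724858786701 0.08537780251945558
rp1 -0.017487387292979047 0.001544316620680017 0.09819866717131664
rp2 -0.07442580045130309 0.001375059813761695 0.09988431356489708
sock 0.040082811343279165 0.0012074089889532072 0.052182014567574334
c-- -0.10412768908758877 -0.08279879728884117 0.11574186104904553
c+- 0.10480410361695715 -0.08341044838499363 0.11481778239118942
c++ 0.1045144837430404 0.08341044838499363 0.11451217327421707
c-+ -0.10519089827240877 0.08279879728884118 0.11245901924087565
lid+ 0.10852810696909328 0.1531508288202794 0.27436881883080466
lid- -0.11074869462769632 0.15281057930071462 0.2712906221002154
cam in tool [ 0.0735  0.0008 -0.1422]
[[-0.0004  0.9585  0.285 ]
 [ 1.      0.0003  0.0005]
 [ 0.0004  0.285  -0.9585]]
[[ 0.9622  0.2724 -0.0005]
 [ 0.2724 -0.9622  0.0013]
 [-0.0001 -0.0014 -1.    ]]
```

Checks: the heights agree with the text to within about 3 mm, and the row lies on the case axis. The socket is at (0.588, 0.056) and the case yaw is -0.179. I'll turn the tool to the case axes and go above the pin.

```bash
python3 -m pendant '[[[0,0,0.114,0,0,0,0],[0,0,0.114,0,0,0,0],[0,0,0.114,0,0,0,0],[0,0,0.113,0,0,0,0],[0,0,0,0.0108,-0.036,0,0],[0,0,0,0.0108,-0.036,0,0],[0,0,0,0.0108,-0.036,0,0],[0,0,0,0.0108,-0.036,0,0],[0,0,0,0.0108,-0.036,0,0],[0,0,0,0.0108,-0.036,0,0]]]' 30
python3 -m pendant '[[[0,0,0,0.0108,-0.036,0,0],[0,0,0,0.0108,-0.036,0,0],[0,0,0,0.0108,-0.036,0,0],[0,0,0,0.0108,-0.036,0,0],[0,0,0,0.0108,-0.036,0,0],[0,0,0,0.0108,-0.036,0,0],[0,0,0,0.0108,-0.036,0,0],[0,0,0,0.0108,-0.036,0,0],[0,0,0,0,0,0,0],[0,0,0,0,0,0,0]]]'
cat > st.py <<'E'
from h import *
import sys
s=env.get_state(); r=R.from_quat(s["tcp_rot"]); p=s["eef_pos"]
print("t",round(s["time_s"],2),"p",p.round(4),"F",s["force"].round(1),"w",round(s["gripper_width"],4),"g",round(s["gripper_force"],1))
M=r.as_matrix(); print("yaw",np.arctan2(M[1,0],M[0,0]).round(4),"zaxis",M[:,2].round(4))
x=np.array([.9840,-.1780]);y=np.array([.1780,.9840]);d=p[:2]-[.549,.0613];print("case",(d@x).round(4),(d@y).round(4))
if len(sys.argv)>3: print("tool shift",r.inv().apply(np.array(list(map(float,sys.argv[1:4])))-p).round(4))
E
python3 st.py .4359 -.2262 .055
```

```text
time_s: 1.03
eef_pos: [0.3002, -0.4948, 0.2312]
tcp_rot: [0.996, -0.09, -0.0, -0.0]
force: [0.9, 0.2, -0.2]
gripper_width: 0.0855
gripper_force: 0.0
time_s: 1.87
eef_pos: [0.4373, -0.2261, 0.2313]
tcp_rot: [0.996, -0.086, 0.0, -0.0]
force: [-1.0, -0.4, -0.3]
gripper_width: 0.0853
gripper_force: 0.0
t 1.87 p [ 0.4373 -0.2261  0.2313] F [-1.  -0.4 -0.3] w 0.0853 g 0.0
yaw -0.1729 zaxis [ 4.e-04  6.e-04 -1.e+00]
case -0.0587 -0.3026
tool shift [-0.0014  0.0005  0.1763]
```

```bash
python3 - <<'E'
from h import *
ci=vision.camera_info("wrist"); im=vision.capture("wrist")
print(proj(ci,[[.4359,-.2262,.09]])[0]*1.5625+.28)
cv2.imwrite("pics/w1.png",cv2.resize(im,(800,600),interpolation=cv2.INTER_CUBIC))
E
```

```text
[406.60013618 286.96586541]
```

View pics/w1.png

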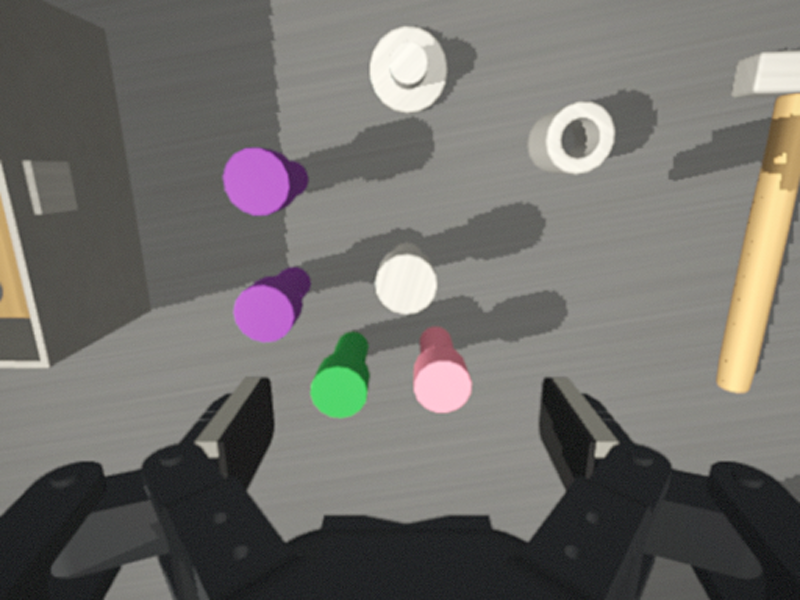

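The wrist view shows the steel pin's head at (406,283), within 4 px (about 2 mm) of the prediction, and clear of its neighbours. I'll descend and grip.

```bash
python3 -m pendant '[[[0,0,0,-0.0005,0.0005,0.03,0],[0,0,0,0,0,0.035,0],[0,0,0,0,0,0.035,0],[0,0,0,0,0,0.03,0],[0,0,0,0,0,0.025,0],[0,0,0,0,0,0.015,0],[0,0,0,0,0,0.006,0],[0,0,0,0,0,0,0],[0,0,0,0,0,0,0.5],[0,0,0,0,0,0,0.7]]]' 40
python3 -m pendant '[[[0,0,0,0,0,0,0.8],[0,0,0,0,0,0,0.8],[0,0,0,0,0,0,0.8],[0,0,0,0,0,0,0.8],[0,0,0,0,0,0,0.8],[0,0,0,0,0,0,0.8]]]'
```

```text
time_s: 2.75
eef_pos: [0.4359, -0.2301, 0.0563]
tcp_rot: [0.996, -0.09, 0.001, 0.001]
force: [0.8, 0.2, -0.2]
gripper_width: 0.064
gripper_force: 0.0
time_s: 3.25
eef_pos: [0.4365, -0.2288, 0.0566]
tcp_rot: [0.996, -0.089, 0.001, 0.0]
force: [-0.4, 1.6, 5.9]
gripper_width: 0.0389
gripper_force: 39.5
```

```bash
python3 -m pendant '[[[0,0,0,0,0,-0.01,0.8],[0,0,0,0,0,-0.025,0.8],[0,0,0,0,0,-0.03,0.8],[0,0,0,0,0,-0.03,0.8],[0,0,0,0,0,-0.03,0.8],[0,0,0,0,0,-0.03,0.8],[0,0,0,0,0,-0.01,0.8],[0,0,0,0,0,0,0.8],[0,0,0,0,0,0,0.8]]]'
python3 st.py .5883 .0556 .22
```

```text
time_s: 4.0
eef_pos: [0.4347, -0.2287, 0.2201]
tcp_rot: [0.996, -0.089, -0.0, -0.0]
force: [-0.3, 0.5, -4.5]
gripper_width: 0.039
gripper_force: 41.6
t 4.0 p [ 0.4347 -0.2287  0.2201] F [-0.3  0.5 -4.5] w 0.039 g 41.6
yaw -0.1791 zaxis [-3.e-04  2.e-04 -1.e+00]
case -0.0608 -0.3057
tool shift [ 1.005e-01 -3.071e-01  1.000e-04]
```

```bash
python3 -m pendant '[[[0,0,0,0.006,-0.018,0,0.8],[0,0,0,0.0105,-0.033,0,0.8],[0,0,0,0.011,-0.034,0,0.8],[0,0,0,0.011,-0.034,0,0.8],[0,0,0,0.011,-0.034,0,0.8],[0,0,0,0.011,-0.034,0,0.8],[0,0,0,0.011,-0.034,0,0.8],[0,0,0,0.011,-0.034,0,0.8],[0,0,0,0.011,-0.034,0,0.8],[0,0,0,0.007,-0.018,0,0.8]]]'
python3 -m pendant '[[[0,0,0,0,0,0,0.8],[0,0,0,0,0,0,0.8],[0,0,0,0,0,0,0.8]]]'
python3 st.py .5883 .0556 .22
python3 - <<'E'
from h import *
a=[]
for n,c in(("scene",(200,62)),("wrist",None)):
    im=vision.capture(n)
    a.append(cv2.resize(im[c[1]:c[1]+150,c[0]:c[0]+100] if c else im,(400,600) if c else (400,300),interpolation=cv2.INTER_CUBIC))
b=np.zeros((600,800,3),np.uint8);b[:,:400]=a[0];b[:300,400:]=a[1];cv2.imwrite("pics/s2.png",b)
E
```

```text
time_s: 4.83
eef_pos: [0.589, 0.061, 0.2171]
tcp_rot: [0.996, -0.087, -0.002, -0.001]
force: [0.1, 0.6, -4.2]
gripper_width: 0.0393
gripper_force: 41.7
time_s: 5.08
eef_pos: [0.5869, 0.0539, 0.2177]
tcp_rot: [0.996, -0.09, -0.003, 0.001]
force: [-0.6, -0.7, -4.0]
gripper_width: 0.0389
gripper_force: 41.7
t 5.08 p [0.5869 0.0539 0.2177] F [-0.6 -0.7 -4. ] w 0.0389 g 41.7
yaw -0.1797 zaxis [-0.0057 -0.0019 -1.    ]
case 0.0386 -0.0005
tool shift [ 0.0011 -0.0019 -0.0023]
```

View pics/s2.png

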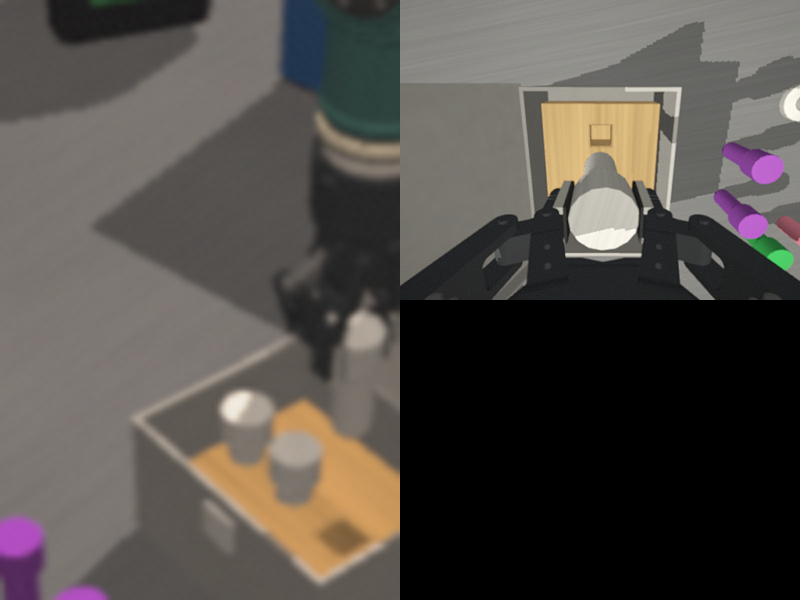

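The pin hangs upright in the fingers. The wrist view (right, half scale) shows the socket mouth at about (600,134), straight ahead of the pin's foot. I'll compute the socket position from this view too.

```bash
python3 - <<'E'
from h import *
ci=vision.camera_info("wrist"); im=vision.capture("wrist")
for p in((599.5,134),(588,124),(611.5,124),(588,146),(611.5,146)):
    print(onz(ci,((p[0]-400+.5)*1.28-.5,(p[1]+.5)*1.28-.5),.054).round(4))
u,v=proj(ci,[[.5883,.0556,.054]])[0]; print(u,v)
cv2.imwrite("pics/w3.png",cv2.resize(im[140:260,180:340],(800,600),interpolation=cv2.INTER_CUBIC))
E
python3 st.py .5883 .0556 .22
```

```text
[0.5932 0.0562 0.054 ]
[0.6098 0.0691 0.054 ]
[0.604  0.0374 0.054 ]
[0.5791 0.0753 0.054 ]
[0.5731 0.0427 0.054 ]
256.84198227203035 175.8654453729875
t 5.23 p [0.5878 0.0531 0.2193] F [ 0.   0.3 -3.2] w 0.0389 g 41.7
yaw -0.1818 zaxis [-0.0025 -0.0012 -1.    ]
case 0.0396 -0.0011
tool shift [ 0.     -0.0025 -0.0007]
```

View pics/w3.png

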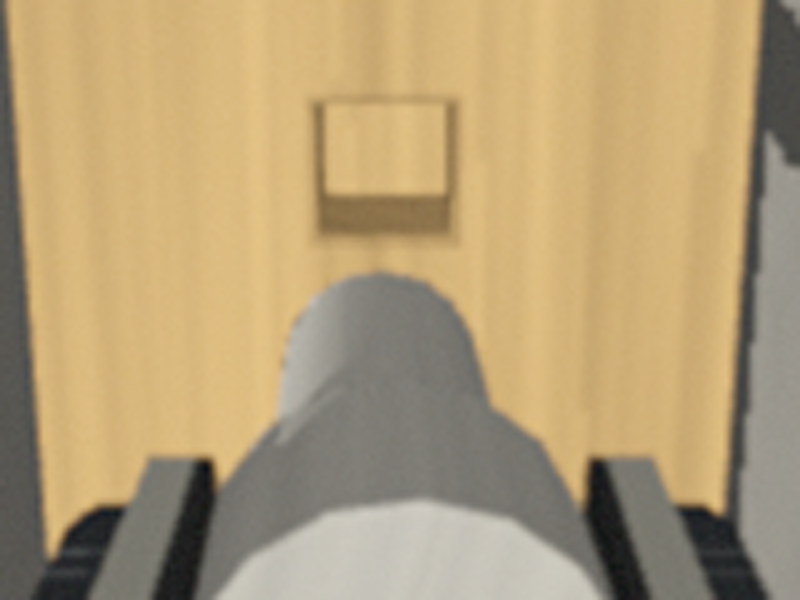

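The socket and the pin's foot are aligned to about 1 to 3 mm, which is within the chamfers. I'll nudge the pin and descend to just above the rack.

```bash
python3 -m pendant '[[[0,0,0,0.0015,-0.0015,0.015,0.8],[0,0,0,0,0,0.025,0.8],[0,0,0,0,0,0.025,0.8],[0,0,0,0,0,0.02,0.8],[0,0,0,0,0,0.01,0.8],[0,0,0,0,0,0,0.8],[0,0,0,0,0,0,0.8],[0,0,0,0,0,0,0.8]]]'
python3 st.py .5893 .0552 .113
```

```text
time_s: 5.9
eef_pos: [0.592, 0.0561, 0.1266]
tcp_rot: [0.996, -0.09, 0.001, -0.0]
force: [0.1, 0.4, -2.8]
gripper_width: 0.0394
gripper_force: 41.7
t 5.9 p [0.592  0.0561 0.1266] F [ 0.1  0.4 -2.8] w 0.0394 g 41.7
yaw -0.1799 zaxis [ 2.5e-03  3.0e-04 -1.0e+00]
case 0.0432 0.0025
tool shift [-0.0025  0.0014  0.0135]
```

```bash
python3 -m pendant '[[[0,0,0,-0.001,0.0005,0.004,0.8],[0,0,0,0,0,0.003,0.8],[0,0,0,0,0,0.003,0.8],[0,0,0,0,0,0.002,0.8],[0,0,0,0,0,0,0.8],[0,0,0,0,0,0,0.8]]]'
python3 st.py .5893 .0552 .113
python3 -m pendant '[[[0,0,0,0,0,0.002,0.8],[0,0,0,0,0,0.002,0.8],[0,0,0,0,0,0,0.8],[0,0,0,0,0,0,0.8]]]'
python3 st.py .5893 .0552 .113
```

```text
time_s: 6.4
eef_pos: [0.5896, 0.0561, 0.1132]
tcp_rot: [0.996, -0.089, -0.0, 0.0]
force: [-0.2, 1.0, -4.2]
gripper_width: 0.0389
gripper_force: 41.7
t 6.4 p [0.5896 0.0561 0.1132] F [-0.2  1.  -4.2] w 0.0389 g 41.7
yaw -0.179 zaxis [-3.e-04 -0.e+00 -1.e+00]
case 0.0409 0.0021
tool shift [-0.0002  0.0009  0.0002]
time_s: 6.73
eef_pos: [0.5896, 0.056, 0.1091]
tcp_rot: [0.996, -0.089, -0.0, 0.0]
force: [-0.2, -0.6, -4.1]
gripper_width: 0.0389
gripper_force: 41.6
t 6.73 p [0.5896 0.056  0.1091] F [-0.2 -0.6 -4.1] w 0.0389 g 41.6
yaw -0.1792 zaxis [-4.e-04 -1.e-04 -1.e+00]
case 0.0409 0.002
tool shift [-0.0002  0.0008 -0.0039]
```

No contact yet. I'll continue in small steps.

```bash
python3 -m pendant '[[[0,0,0,0,0,0.001,0.8],[0,0,0,0,0,0.001,0.8],[0,0,0,0,0,0.001,0.8],[0,0,0,0,0,0,0.8],[0,0,0,0,0,0,0.8]]]'
python3 -m pendant '[[[0,0,0,0,0,0.001,0.8],[0,0,0,0,0,0.001,0.8],[0,0,0,0,0,0,0.8],[0,0,0,0,0,0,0.8]]]'
```

```text
time_s: 7.15
eef_pos: [0.5897, 0.0553, 0.1063]
tcp_rot: [0.996, -0.09, -0.0, 0.0]
force: [0.2, -2.3, -2.9]
gripper_width: 0.0388
gripper_force: 41.4
time_s: 7.48
eef_pos: [0.5895, 0.0549, 0.104]
tcp_rot: [0.996, -0.09, -0.0, 0.001]
force: [-0.4, -4.4, -3.0]
gripper_width: 0.039
gripper_force: 41.0
```

It is entering, and the +y wall pushes back about 4 N. I'll yield towards -y.

```bash
python3 -m pendant '[[[0,0,0,0,0.001,0,0.8],[0,0,0,0,0.001,0,0.8],[0,0,0,0,0,0.001,0.8],[0,0,0,0,0,0.001,0.8],[0,0,0,0,0,0,0.8],[0,0,0,0,0,0,0.8]]]'
python3 -m pendant '[[[0,0,0,0,0,0.001,0.8],[0,0,0,0,0,0.001,0.8],[0,0,0,0,0,0,0.8],[0,0,0,0,0,0,0.8]]]'; python3 st.py
```

```text
time_s: 7.98
eef_pos: [0.5893, 0.0545, 0.1021]
tcp_rot: [0.996, -0.089, -0.0, -0.0]
force: [-0.4, -0.5, -3.3]
gripper_width: 0.0391
gripper_force: 41.4
time_s: 8.32
eef_pos: [0.5893, 0.0545, 0.1001]
tcp_rot: [0.996, -0.089, -0.0, -0.0]
force: [0.8, -1.3, -4.5]
gripper_width: 0.0387
gripper_force: 41.5
t 8.32 p [0.5893 0.0545 0.1001] F [ 0.8 -1.3 -4.5] w 0.0387 g 41.5
yaw -0.1789 zaxis [-2.e-04  3.e-04 -1.e+00]
case 0.0408 0.0004
```

Sliding freely. The pin should be home at TCP z of about 0.0686.

```bash
python3 -m pendant '[[[0,0,0,0,0.0003,0.002,0.8],[0,0,0,0,0,0.002,0.8],[0,0,0,0,0,0.002,0.8],[0,0,0,0,0,0.002,0.8],[0,0,0,0,0,0,0.8],[0,0,0,0,0,0,0.8]]]'
python3 -m pendant '[[[0,0,0,0,0,0.002,0.8],[0,0,0,0,0,0.002,0.8],[0,0,0,0,0,0.002,0.8],[0,0,0,0,0,0.002,0.8],[0,0,0,0,0,0,0.8],[0,0,0,0,0,0,0.8]]]'
```

```text
time_s: 8.82
eef_pos: [0.5892, 0.0542, 0.092]
tcp_rot: [0.996, -0.089, -0.0, -0.0]
force: [-0.0, -0.5, -4.2]
gripper_width: 0.0393
gripper_force: 41.7
time_s: 9.32
eef_pos: [0.5892, 0.0538, 0.0841]
tcp_rot: [0.996, -0.089, -0.0, 0.0]
force: [0.3, -0.1, -3.4]
gripper_width: 0.0387
gripper_force: 41.7
```

```bash
python3 -m pendant '[[[0,0,0,0,0,0.002,0.8],[0,0,0,0,0,0.002,0.8],[0,0,0,0,0,0.002,0.8],[0,0,0,0,0,0.002,0.8],[0,0,0,0,0,0.002,0.8],[0,0,0,0,0,0,0.8],[0,0,0,0,0,0,0.8]]]'
python3 -m pendant '[[[0,0,0,0,0,0.001,0.8],[0,0,0,0,0,0.001,0.8],[0,0,0,0,0,0.001,0.8],[0,0,0,0,0,0,0.8],[0,0,0,0,0,0,0.8]]]'
```

```text
time_s: 9.9
eef_pos: [0.5891, 0.0538, 0.0741]
tcp_rot: [0.996, -0.089, -0.0, 0.0]
force: [0.1, 0.2, -3.6]
gripper_width: 0.0387
gripper_force: 41.7
time_s: 10.32
eef_pos: [0.5893, 0.0538, 0.0712]
tcp_rot: [0.996, -0.089, -0.0, 0.0]
force: [-0.5, -0.5, -3.8]
gripper_width: 0.0389
gripper_force: 41.7
```

```bash
python3 -m pendant '[[[0,0,0,0,0,0.001,0.8],[0,0,0,0,0,0.001,0.8],[0,0,0,0,0,0,0.8],[0,0,0,0,0,0,0.8]]]'
python3 -m pendant '[[[0,0,0,0,0,0.0007,0.8],[0,0,0,0,0,0,0.8],[0,0,0,0,0,0,0.8]]]'
```

```text
time_s: 10.65
eef_pos: [0.5892, 0.0538, 0.0692]
tcp_rot: [0.996, -0.089, -0.0, 0.0]
force: [0.1, 0.5, -3.5]
gripper_width: 0.0391
gripper_force: 41.7
time_s: 10.9
eef_pos: [0.5895, 0.0538, 0.0688]
tcp_rot: [0.996, -0.09, 0.0, -0.0]
force: [-0.0, 0.1, -2.8]
gripper_width: 0.0392
gripper_force: 41.8
```

```bash
python3 -m pendant '[[[0,0,0,0,0,0.0005,0.8],[0,0,0,0,0,0,0.8],[0,0,0,0,0,0,0.3],[0,0,0,0,0,0,0.15],[0,0,0,0,0,0,0.1],[0,0,0,0,0,0,0.1],[0,0,0,0,0,0,0.1],[0,0,0,0,0,0,0.1],[0,0,0,0,0,0,0.1]]]'
python3 - <<'E'
from h import *
im=vision.capture("scene"); cv2.imwrite("pics/s4.png",cv2.resize(im[62:212,200:350],(600,600),interpolation=cv2.INTER_CUBIC))
E
python3 st.py
```

```text
time_s: 11.65
eef_pos: [0.5893, 0.0538, 0.068]
tcp_rot: [0.996, -0.089, -0.0, -0.0]
force: [-0.1, 0.1, 0.2]
gripper_width: 0.0767
gripper_force: 0.0
t 11.7 p [0.5893 0.0538 0.0681] F [0.2 0.2 1.2] w 0.0768 g 0.0
yaw -0.1791 zaxis [-1.e-04 -0.e+00 -1.e+00]
case 0.041 -0.0002
```

View pics/s4.png

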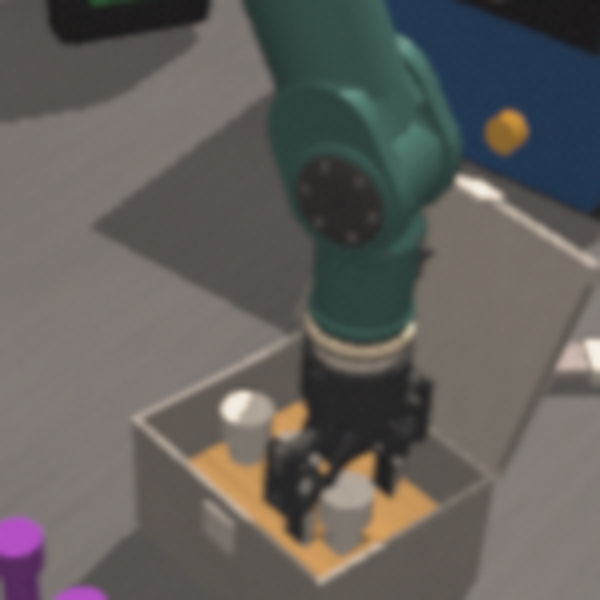

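The pin stands in the socket with its head near (347,490) and the fingers are open. I'll lift straight up, check the pin's height, and close the gripper.

```bash
python3 -m pendant '[[[0,0,0,0,0,-0.01,0.1],[0,0,0,0,0,-0.025,0.1],[0,0,0,0,0,-0.035,0.1],[0,0,0,0,0,-0.035,0.1],[0,0,0,0,0,-0.04,0.1],[0,0,0,0,0,-0.04,0.1],[0,0,0,0,0,-0.04,0.5],[0,0,0,0,0,-0.04,1],[0,0,0,0,0,-0.03,1],[0,0,0,0,0,-0.015,1]]]'
python3 -m pendant '[[[0,0,0,0,0,0,1],[0,0,0,0,0,0,1]]]'
python3 - <<'E'
from h import *
a=vision.capture("scene")[92:212,210:330]; b=vision.capture("top")[140:240,160:260]
cv2.imwrite("pics/s5.png",np.hstack([cv2.resize(i,(400,400),interpolation=cv2.INTER_CUBIC) for i in(a,b)]))
x=np.array([.984,-.178])
for z in(.102,):
  for n,o,k in(("scene",(210,92),400/120),("top",(160,140),4)):
    ci=vision.camera_info(n)
    for dx in (.04,-.0172,-.0742):
      u=proj(ci,[[*(np.array([.5883,.0558])+(dx-.0398)*x),z]])[0]; print(n,dx,((u-o+.5)*k-.5).round(0)+([400,0] if n=="top" else [0,0]))
E
python3 st.py
```

```text
time_s: 12.53
eef_pos: [0.5909, 0.0538, 0.3843]
tcp_rot: [0.996, -0.09, 0.004, -0.001]
force: [0.1, 0.0, 0.6]
gripper_width: 0.0288
gripper_force: 0.0
time_s: 12.7
eef_pos: [0.5893, 0.0537, 0.3794]
tcp_rot: [0.996, -0.09, 0.001, -0.0]
force: [-0.2, -1.0, -0.8]
gripper_width: 0.0031
gripper_force: 0.0
scene 0.04 [256. 307.]
scene -0.0172 [213. 272.]
scene -0.0742 [173. 239.]
top 0.04 [665. 164.]
top -0.0172 [656. 228.]
top -0.0742 [647. 292.]
t 12.8 p [0.5881 0.0536 0.3768] F [-0.6  0.3 -0.3] w 0.0001 g 0.0
yaw -0.1792 zaxis [-2.8e-03 -4.0e-04 -1.0e+00]
case 0.0398 -0.0006
```

View pics/s5.png

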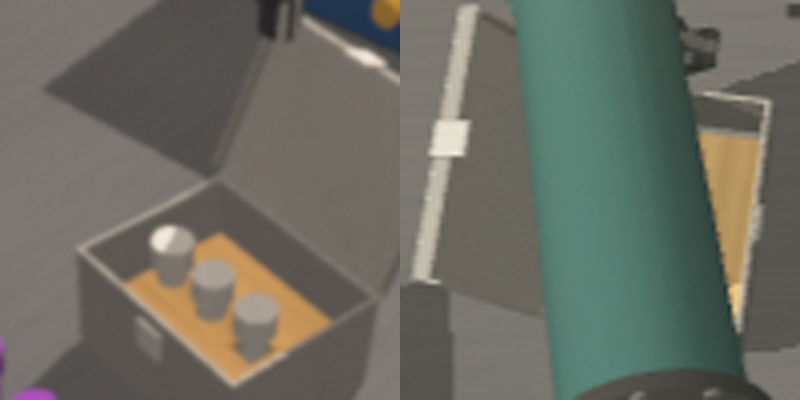

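All three heads are collinear and equally spaced, within 4 px of the prediction for z = 102 mm, so the pin is home. The lid still leans back. Next I go over the lid to behind it.

```bash
python3 -m pendant '[[[0,0,0,0,-0.015,0,1],[0,0,0,0,-0.03,0,1],[0,0,0,0,-0.035,0,1],[0,0,0,0,-0.035,0,1],[0,0,0,0,-0.035,0,1],[0,0,0,0,-0.03,0,1],[0,0,0,0,-0.02,0,1],[0,0,0,0,-0.01,0,1],[0,0,0,0,0,0,1],[0,0,0,0,0,0,1]]]'
python3 st.py
```

```text
time_s: 13.63
eef_pos: [0.6263, 0.2592, 0.3765]
tcp_rot: [0.996, -0.09, -0.001, 0.001]
force: [0.7, -0.4, 0.6]
gripper_width: 0.0001
gripper_force: 0.0
t 13.63 p [0.6263 0.2592 0.3765] F [ 0.7 -0.4  0.6] w 0.0001 g 0.0
yaw -0.1795 zaxis [-0.0025 -0.0025 -1.    ]
case 0.0408 0.2085
```

```bash
python3 -m pendant '[[[0,0,0,0,0,0.02,1],[0,0,0,0,0,0.03,1],[0,0,0,0,0,0.035,1],[0,0,0,0,0,0.025,1],[0,0,0,0,0,0.015,1],[0,0,0,0,0,0.005,1],[0,0,0,0,0,0,1],[0,0,0,0,0,0,1]]]'
python3 -m pendant '[[[0,0,0,0,0.005,0,1],[0,0,0,0,0.008,0,1],[0,0,0,0,0.005,0,1],[0,0,0,0,0.002,0,1],[0,0,0,0,0,0,1]]]'
python3 st.py
```

```text
time_s: 14.3
eef_pos: [0.6276, 0.2589, 0.249]
tcp_rot: [0.996, -0.091, 0.001, 0.0]
force: [0.9, -0.3, 0.7]
gripper_width: -0.0001
gripper_force: 0.0
time_s: 14.72
eef_pos: [0.6234, 0.2393, 0.2487]
tcp_rot: [0.996, -0.09, 0.0, 0.0]
force: [-0.4, -0.5, -0.1]
gripper_width: 0.0003
gripper_force: 0.0
t 14.72 p [0.6234 0.2393 0.2487] F [-0.4 -0.5 -0.1] w 0.0003 g 0.0
yaw -0.1809 zaxis [ 8.e-04 -3.e-04 -1.e+00]
case 0.0416 0.1884
```

```bash
python3 -m pendant '[[[0,0,0,0,0.003,0,1],[0,0,0,0,0.003,0,1],[0,0,0,0,0.003,0,1],[0,0,0,0,0.003,0,1],[0,0,0,0,0.003,0,1],[0,0,0,0,0.003,0,1]]]'
python3 -m pendant '[[[0,0,0,0,0.003,0,1],[0,0,0,0,0.003,0,1],[0,0,0,0,0.003,0,1],[0,0,0,0,0.003,0,1],[0,0,0,0,0.003,0,1]]]'
python3 -m pendant '[[[0,0,0,0,0.003,0,1],[0,0,0,0,0.003,0,1],[0,0,0,0,0.003,0,1],[0,0,0,0,0.003,0,1],[0,0,0,0,0.003,0,1]]]'
python3 st.py
```

```text
time_s: 15.22
eef_pos: [0.6204, 0.225, 0.2489]
tcp_rot: [0.996, -0.089, 0.001, -0.002]
force: [-0.2, 4.8, 4.0]
gripper_width: 0.0001
gripper_force: 1.8
time_s: 15.63
eef_pos: [0.6173, 0.2077, 0.248]
tcp_rot: [0.996, -0.09, 0.0, 0.0]
force: [1.4, 2.9, 1.3]
gripper_width: 0.0001
gripper_force: 1.2
time_s: 16.05
eef_pos: [0.6144, 0.1928, 0.2479]
tcp_rot: [0.996, -0.09, -0.0, 0.0]
force: [-0.2, 1.8, 1.4]
gripper_width: 0.0001
gripper_force: 0.9
t 16.05 p [0.6144 0.1928 0.2479] F [-0.2  1.8  1.4] w 0.0001 g 0.9
yaw -0.1794 zaxis [-6.e-04 -5.e-04 -1.e+00]
case 0.0409 0.1411
```

```bash
python3 -m pendant '[[[0,0,0,0,0.004,0,1],[0,0,0,0,0.004,0,1],[0,0,0,0,0.004,0,1],[0,0,0,0,0.004,0,1],[0,0,0,0,0.004,0,1],[0,0,0,0,0.004,0,1],[0,0,0,0,0.004,0,1],[0,0,0,0,0.004,0,1]]]'
python3 -m pendant '[[[0,0,0,0,0.004,0,1],[0,0,0,0,0.004,0,1],[0,0,0,0,0.004,0,1],[0,0,0,0,0.004,0,1],[0,0,0,0,0.004,0,1]]]'
python3 st.py
```

```text
time_s: 16.72
eef_pos: [0.6089, 0.1625, 0.2499]
tcp_rot: [0.996, -0.089, 0.0, -0.001]
force: [-2.3, 2.2, 10.9]
gripper_width: -0.0001
gripper_force: 5.6
time_s: 17.13
eef_pos: [0.6054, 0.1414, 0.2486]
tcp_rot: [0.996, -0.09, 0.0, 0.0]
force: [-0.2, 0.2, 0.7]
gripper_width: -0.0006
gripper_force: 0.6
t 17.13 p [0.6054 0.1414 0.2486] F [-0.2  0.2  0.7] w -0.0006 g 0.6
yaw -0.1795 zaxis [ 7.e-04 -5.e-04 -1.e+00]
case 0.0413 0.0888
```

```bash
python3 -m pendant '[[[0,0,0,0,0.003,0,1],[0,0,0,0,0.003,0,1],[0,0,0,0,0.003,0,1]]]'
python3 -m pendant '[[[0,0,0,0,0.003,0,1],[0,0,0,0,0.003,0,1],[0,0,0,0,0,0,1]]]'
python3 st.py
```

```text
time_s: 17.38
eef_pos: [0.6032, 0.1326, 0.2474]
tcp_rot: [0.996, -0.09, -0.001, 0.0]
force: [-0.4, 0.4, -0.5]
gripper_width: 0.0001
gripper_force: 0.2
time_s: 17.63
eef_pos: [0.6023, 0.1263, 0.2477]
tcp_rot: [0.996, -0.09, -0.001, 0.001]
force: [0.9, -0.6, -0.4]
gripper_width: 0.0004
gripper_force: 0.0
t 17.63 p [0.6023 0.1263 0.2477] F [ 0.9 -0.6 -0.4] w 0.0004 g 0.0
yaw -0.1802 zaxis [-0.0011 -0.0011 -1.    ]
case 0.0408 0.0735
```

The contact has gone to zero. I'll take the hand back and look.

```bash
python3 -m pendant '[[[0,0,0,0,-0.02,-0.01,1],[0,0,0,0,-0.02,-0.02,1],[0,0,0,0,-0.01,-0.01,1],[0,0,0,0,0,0,1],[0,0,0,0,0,0,1],[0,0,0,0,0,0,1]]]'
python3 - <<'E'
from h import *
im=vision.capture("scene"); cv2.imwrite("pics/s6.png",cv2.resize(im[62:212,200:400],(800,600),interpolation=cv2.INTER_CUBIC))
E
python3 st.py
```

```text
time_s: 18.13
eef_pos: [0.6109, 0.175, 0.2872]
tcp_rot: [0.996, -0.09, -0.001, 0.001]
force: [0.4, -0.6, 0.1]
gripper_width: 0.0003
gripper_force: 0.0
t 18.18 p [0.6108 0.1747 0.2869] F [ 0.3 -0.4 -0.2] w -0.0 g 0.0
yaw -0.1809 zaxis [-0.0021 -0.002  -1.    ]
case 0.0407 0.1226
```

View pics/s6.png

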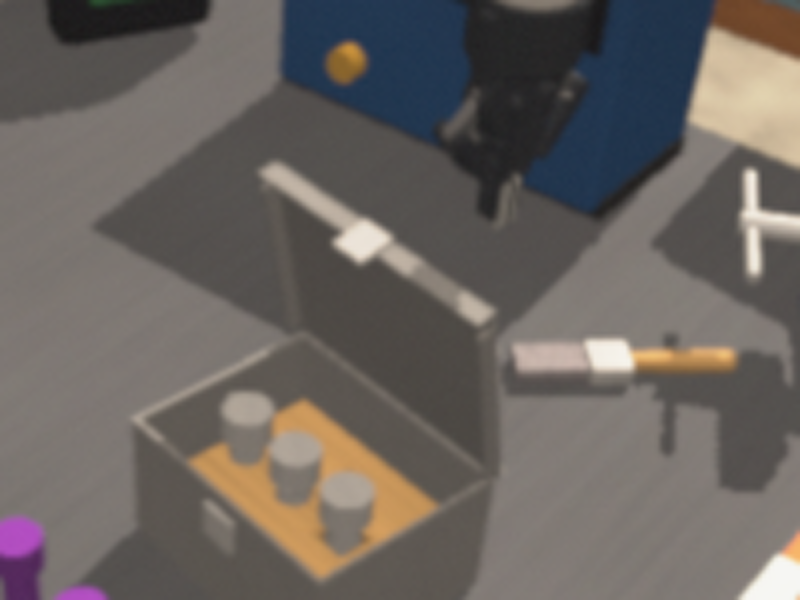

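The lid leans forward with its free edge from (270,172) to (490,312), and the hand is clear of it. I'll wait, then check by image difference, since my picture views are used up.

```bash
python3 -m pendant '[[[0,0,0,0,-0.005,-0.01,1],[0,0,0,0,0,0,1],[0,0,0,0,0,0,1],[0,0,0,0,0,0,1],[0,0,0,0,0,0,1],[0,0,0,0,0,0,1],[0,0,0,0,0,0,1],[0,0,0,0,0,0,1],[0,0,0,0,0,0,1],[0,0,0,0,0,0,1]]]'
cat > chk.py <<'E'
from h import *
old=cv2.resize(cv2.imread("pics/s6.png"),(200,150),interpolation=cv2.INTER_AREA)
im=vision.capture("scene"); n=im[62:212,200:400]; cv2.imwrite("pics/last.png",n)
d=np.abs(n.astype(int)-old).max(2)
print("inside case diff",d[90:140,50:110].mean(),"lid region",d[45:110,75:120].mean())
hsv=cv2.cvtColor(n,cv2.COLOR_BGR2HSV)
w=cv2.inRange(hsv[80:150,30:125],(8,100,90),(25,255,255)); print("wood px",(w>0).sum())
ho=cv2.cvtColor(old,cv2.COLOR_BGR2HSV);print("wood before",(cv2.inRange(ho[80:150,30:125],(8,100,90),(25,255,255))>0).sum())
E
python3 chk.py
```

```text
time_s: 19.02
eef_pos: [0.6125, 0.1817, 0.298]
tcp_rot: [0.996, -0.089, -0.0, 0.0]
force: [0.1, -0.1, -0.9]
gripper_width: 0.0002
gripper_force: 0.0
inside case diff 0.977 lid region 1.2458119658119657
wood px 858
wood before 863
```

The lid has not fallen. I'll compute its angle from the edge corner.

```bash
python3 - <<'E'
from h import *
ci=vision.camera_info("scene");X=np.array([.984,-.178,0]);Y=np.array([.178,.984,0]);c=np.array([.549,.0613,0])
for p,x in(((488,312),.110),((268,172),-.110)):
    o,d=ray(ci,((p[0]+.5)/4-.5+200,(p[1]+.5)/4-.5+62)); t=(x-(o-c)@X)/(d@X); q=o+t*d
    y=(q-c)@Y; print(y,q[2],np.arctan2(q[2]-.115,.085-y),np.hypot(q[2]-.115,.085-y))
E
```

```text
0.0431024710010859 0.28771933337370015 1.332817267328814 0.17772836311987522
0.04497400204998511 0.2778379309261616 1.3297719780617687 0.1676850388681351
```

The lid stands at 1.33 rad and needs slightly more. I'll go back for a gentle second push.

```bash
python3 -m pendant '[[[0,0,0,0,0,0.025,1],[0,0,0,0,0.01,0.02,1],[0,0,0,0,0.015,0.005,1],[0,0,0,0,0.015,0,1],[0,0,0,0,0.01,0,1],[0,0,0,0,0,0,1]]]'
python3 -m pendant '[[[0,0,0,0,0.003,0,1],[0,0,0,0,0.003,0,1],[0,0,0,0,0.003,0,1],[0,0,0,0,0.003,0,1],[0,0,0,0,0.003,0,1]]]'
python3 st.py
```

```text
time_s: 19.57
eef_pos: [0.6042, 0.1278, 0.2493]
tcp_rot: [0.996, -0.092, 0.001, 0.001]
force: [-0.2, 0.2, 0.2]
gripper_width: 0.0001
gripper_force: 0.0
time_s: 19.98
eef_pos: [0.601, 0.1182, 0.2483]
tcp_rot: [0.996, -0.089, 0.0, -0.0]
force: [-0.0, 0.3, -0.6]
gripper_width: 0.0001
gripper_force: 0.1
t 19.98 p [0.601  0.1182 0.2483] F [-0.   0.3 -0.6] w 0.0001 g 0.1
yaw -0.1782 zaxis [ 5.e-04  4.e-04 -1.e+00]
case 0.041 0.0652
```

```bash
python3 -m pendant '[[[0,0,0,0,0.004,0,1],[0,0,0,0,0.004,0,1],[0,0,0,0,0.004,0,1]]]'; python3 st.py; python3 chk.py
```

```text
time_s: 20.23
eef_pos: [0.5986, 0.1055, 0.248]
tcp_rot: [0.996, -0.089, -0.0, 0.0]
force: [-0.6, 0.3, 0.7]
gripper_width: 0.0002
gripper_force: 0.0
t 20.23 p [0.5986 0.1055 0.248 ] F [-0.6  0.3  0.7] w 0.0002 g 0.0
yaw -0.1791 zaxis [-3.e-04 -2.e-04 -1.e+00]
case 0.041 0.0523
inside case diff 1.407 lid region 32.582905982905984
wood px 859
wood before 863
```

```bash
python3 -m pendant '[[[0,0,0,0,-0.015,-0.02,1],[0,0,0,0,-0.02,-0.03,1],[0,0,0,0,-0.015,-0.02,1],[0,0,0,0,0,0,1],[0,0,0,0,0,0,1],[0,0,0,0,0,0,1],[0,0,0,0,0,0,1],[0,0,0,0,0,0,1],[0,0,0,0,0,0,1],[0,0,0,0,0,0,1]]]'; python3 chk.py
python3 -m pendant '[[[0,0,0,0,0,0,1],[0,0,0,0,0,0,1],[0,0,0,0,0,0,1],[0,0,0,0,0,0,1],[0,0,0,0,0,0,1],[0,0,0,0,0,0,1],[0,0,0,0,0,0,1],[0,0,0,0,0,0,1],[0,0,0,0,0,0,1],[0,0,0,0,0,0,1]]]'; python3 chk.py
```

```text
time_s: 21.12
eef_pos: [0.6073, 0.1544, 0.3173]
tcp_rot: [0.996, -0.09, -0.001, 0.0]
force: [0.5, -1.0, -0.2]
gripper_width: -0.0004
gripper_force: 0.0
inside case diff 69.062 lid region 40.12
wood px 0
wood before 863
time_s: 22.0
eef_pos: [0.6077, 0.1552, 0.3181]
tcp_rot: [0.996, -0.089, -0.0, 0.0]
force: [-0.5, -0.3, 0.8]
gripper_width: 0.0001
gripper_force: 0.0
inside case diff 69.04233333333333 lid region 40.08239316239316
wood px 0
wood before 863
```

The lid has closed over the case: no wood is visible and the picture is still. The hand is clear, so I'll hand in.

```bash
python3 -c "
from cell import env
print(env.close_job())"
```

```text
the job is handed in; nothing more can be done
None
```

The job is handed in: the pin stands home in the empty socket and the lid fell shut untouched on a second gentle push, though I confirmed the shut lid only by image code (picture views were used up) and no verdict came back.

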